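# Time the comb-drive pulley and lock it

## Robot

A 6-joint arm with a two-finger parallel gripper is mounted at the origin on the work surface; the furniture and walls round the work are solid. World frame = base frame: x ahead of the robot, y to its left, z up, the work surface at z = 0. Lengths are in mm, angles in rad, forces in N, time in s.
With the tool pointing down it reaches from about 200 to 875 mm from the base axis. Payload 3.4 kg.
Tool frame: the origin (TCP) lies at the very end of the fingers, on their centre line; the grasp point (between the pads) lies 19 mm behind it (r.grip_point_offset is the distance from the TCP to the grasp point, in mm); z points along the fingers, y is the line along which they close (so a half turn about z gives the same grasp; the last joint's range is limited). The gripper opens to 94 mm and grips with 3 to 60 N. Pads are 16 mm wide; open, the fingers measure 119 mm over their backs; the gripper's body (75 mm by 177 mm) begins 78 mm behind the grasp point.
Start: joints at [-1.47, 0.276, 1.505, -0, 1.361, -0.121], TCP at [126.488, -560.951, 205.493] pointing down, gripper open.
Joint ranges: [-2.89, 2.89], [-0.75, 2.08], [0.22, 2.7], [-1.18, 4.32], [0.11, 2.71], [-2.7, 2.7]. Speed limits (rad/s): [2.57, 2.57, 3.14, 3.14, 3.14, 3.14].

## Interface

Orientations are given as a unit quaternion [w, x, y, z].
In Python, from workcell import r gives the robot as it stands. Calls block until the motion is done:
- r.movep(position, orientation): joint-space move of the TCP to a pose.
- r.move_straight(position, ori=None, v=150, stop_force=None): straight line of the TCP; ori=None keeps the orientation; v is the mean speed in mm/s. With stop_force (N) it stops when the force on the tool has changed by that much, and returns True; else False.
- r.goto_joints(angles): joint-space move.
- r.grip(opening, grip_force=None): opening from 0.0 (shut) to 1.0 (fully open); grip_force is the grip in N (None keeps the last); returns when the fingers have stopped.
- r.pause(seconds).
- r.solve_ik(position, orientation): joint angles nearest the present ones, or None.
- r.grab_frame(name): name is "scene" or "top"; returns the picture (480x640x3 uint8, blue, green, red); there is no depth.
- r.calibration(name): a dict with "camera_matrix" (3x3 intrinsics, pixels), "R" (3x3) and "t" (3): a world point X has camera coordinates R X + t. Camera axes: x right, y down, z forward; pixel columns grow to the right and rows downward; lengths in mm; the calibration is good to about 2 mm. A picture is of the moment at which its call begins. calibration takes no time and is no camera call.
A pose or a line that the arm cannot do raises r.PlanningError and nothing moves.
- r.finish_job(): hands the job in; it is judged then, once.
Readings, each from a call of its own:
- r.read_t(): time.
- r.read_qpos(): joint angles.
- r.read_joint_velocities(): joint speeds.
- r.read_joint_efforts(): joint torques, N m.
- r.read_ee_pos(): TCP position.
- r.read_tool_rot(): TCP orientation.
- r.read_contact_force(): force on the tool from outside, world axes, zero at the start.
- r.read_wrist_torque(): the same for the moment, N m.
- r.read_grip_width(): opening from 0.0 (shut) to 1.0 (fully open).
- r.read_grasp_force(): force on a finger pad.
Only numpy, scipy, OpenCV 4.12 (cv2) and the standard library are available. Lean on these libraries where they do the work, as an engineer would, in place of code of your own. Each camera call takes 0.05 s, during which the arm holds its last target. There are 200 camera calls.

## Task

Lock the pulley of the comb drive in its timed position: take the locking pin out of its holder, stand it in the hole of the pulley and let go, then turn the pulley slowly by its rim until its engraved mark faces the fixed pointer and the pin drops fully home into the socket beneath. Then turn it on gently the same way until you feel it come up against the pin, so that the play is taken up, without ever forcing it, and let go; leave the wooden offcut, the paint tube and the dropper bottle beside the work where they are.

Things in the scene. Friction and masses are not known exactly. Their poses are not given: they have to be found in the camera images.
- drive_base: Fixed grey bed plate, 210 x 190 x 10 mm. Origin: on the pulley's upright axis at table height; x points from the axis to the pointer. A flat steel lock plate on it, under the pulley (top 30 mm above the table), has one socket 14.5 mm wide, 20 mm deep, 50 mm from the axis. It is set by hand, near the pointer; its exact place is not measured (see pointer_tip).
- pulley: Aluminium toothed pulley, 34 to 66 mm above the table, turning about an upright axis. Origin: on the axis, 34 mm up; x points to the mark and pin hole. Rim: upright ring 10 mm thick, 67 to 77 mm from the axis (teeth to 80 mm below 52 mm height), open above: pinch it from above. Inside: spokes (top 45 mm up), hub 40 mm wide (top 65 mm up). Stiff: about 4 to 6 N at the rim turn it; stays where left.
- mark (a point): Engraved dark line across the top of the pulley's rim, 10 mm long; the point is its middle, 72 mm from the axis, 66 mm above the table. At the start it lies 0.5 to 1.1 rad counter-clockwise (seen from above) of the pointer, so the pulley must be turned clockwise by about that much.
- pin_hole (a point): Middle of the mouth of the pulley's through hole, 13.5 mm wide, in a round boss (23 mm wide, 16 mm long) beside the mark, 50 mm from the axis; mouth 50 mm above the table. The lock plate lies 20 mm below the mouth: a pin stood in the hole rests on it, slides along as the pulley turns, and drops another 20 mm by its own weight once over the socket.
- pointer_tip (a point): Tip of the small fixed steel cone on a post that points at the pulley's rim; 80 mm from the axis, 63 mm above the table (its post and head, 90 to 105 mm from the axis, reach 69 mm). The socket is set so that the pin drops 0 to 14 mm (at the rim) before the mark gets here, and once the play is taken up clockwise the mark faces the tip to about 6 mm.
- locking_pin: Loose steel locking pin, about 80 g, 75 mm tall, standing upright in its holder: a 12 mm shank, 45 mm long, with its foot tapered to 7 mm over the last 4 mm, and above it a round knob, 24 mm wide, from 45 to 75 mm. It bears well when the rim resists 3 to 4 N more than in free turning; it then wedges, so 6 N more harms it. Origin: middle of its foot; z along the pin, up.
- pin_tip (a point): Middle of the pin's foot, its lowest point (the same point as the pin's origin).
- pin_holder: Fixed wooden block, 64 x 64 x 30 mm, with the pin standing in a hole 25 mm deep in its middle (the pin's foot is 5 mm above the table). Origin: middle of its underside.
- block: Bystander: small wooden offcut lying flat, 30 x 55 x 14 mm. Origin: middle of its underside.
- tube: Bystander: aluminium paint tube with a black cap lying flat, 89 x 34 x 22 mm. Origin: middle of its underside.
- bottle: Bystander: white dropper bottle, 31 mm wide, 91 mm high. Origin: middle of its underside.

How it is judged (in metres and radians):
On the way, in this order (a step that is already met when the one before it is completed fails the run):
1. the pin stands in the pulley's hole, resting on the lock plate, and is let go (horizontal distance between pin_tip and pin_hole below 0.007 m and height (world z) of pin_tip between 0.022 and 0.04 m and contact force between the fingers and locking_pin below 0.1 N and contact force between the fingers and pulley below 0.1 N), for 0.2 s.
2. the pulley is turned by its rim, the fingers on the pulley and not on the pin, until the mark is within 25 mm of facing the pointer (horizontal distance between pin_tip and pin_hole below 0.007 m and y of mark in the frame of drive_base below 0.025 m and x of mark in the frame of drive_base above 0 m and contact force between the fingers and pulley above 0.5 N and contact force between the fingers and locking_pin below 0.1 N).
3. with the pin home, the pulley is turned by its rim up against the pin with more than 6 N (and never more than 25 N) (height (world z) of pin_tip below 0.015 m and contact force between locking_pin and pulley above 6 N and contact force between the fingers and pulley above 0.5 N and contact force between the fingers and locking_pin below 0.1 N), for 0.05 s.
At the end, for the whole second after the job is handed in: The pin stands upright through the pulley's hole with its foot fully home in the socket (less than 4 mm above the socket's floor, which is 10 mm above the table), the mark faces the pointer within 7.5 mm to either side, and pulley and pin are at rest (horizontal distance between pin_tip and pin_hole below 0.007 m and height (world z) of pin_tip below 0.014 m and angle between locking_pin's own z axis and vertical below 0.2 rad and y of mark in the frame of drive_base between -0.0075 and 0.0075 m and x of mark in the frame of drive_base above 0 m and angular speed of pulley below 0.05 rad/s and linear speed of locking_pin below 0.02 m/s); the robot touches nothing.
It fails at once if the pulley is forced against the pin, or the pin against the pulley, with more than 25 N (contact force between locking_pin and pulley above 25 N).
It fails at once if a bystander is moved by more than 20 mm: block (distance of block from where it was at the start of the episode above 0.02 m).
It fails at once if a bystander is moved by more than 20 mm: tube (distance of tube from where it was at the start of the episode above 0.02 m).
It fails at once if a bystander is moved by more than 20 mm: bottle (distance of bottle from where it was at the start of the episode above 0.02 m).
It also fails if it takes over 72 s, if anything falls off the work surface, if the arm or the gripper's body presses on something with over 40 N, if the wrist force passes 120 N, or if a joint passes its speed limit or range.

## Working session

There is one attempt and no reset: what is moved stays moved. The work goes in short steps, each a Python script; the robot and the scene stay as the last script left them, time stands still between calls to the robot, and variables do not carry over. Pictures are saved under pics/ and viewed, at most 10 in all, crops included, and the job is handed in when it is done.

```bash
mkdir -p pics; ls; python3 - <<'E'
from workcell import r
import cv2
for n in("scene","top"):
    cv2.imwrite(f"pics/{n}0.png",r.grab_frame(n)); c=r.calibration(n); print(n,c["camera_matrix"],c["R"],c["t"],-c["R"].T@c["t"])
print(r.read_t(),r.read_tool_rot(),r.grip_point_offset)
E
```

```text
pics
scene [[563.3510733    0.         343.15468715]
 [  0.         563.3510733  242.36387346]
 [  0.           0.           1.        ]] [[-0.62349543 -0.78182066  0.00314656]
 [-0.58405524  0.46309612 -0.66664942]
 [ 0.51974313 -0.41749063 -0.74536477]] [ 288.31624592  312.14942724 1079.63969631] [-199.05894728  531.59586949 1011.91242877]
top [[535.1647652    0.         309.98017785]
 [  0.         535.1647652  242.78225578]
 [  0.           0.           1.        ]] [[ 0.00735279 -0.99967138  0.02455743]
 [-0.99681969 -0.00927613 -0.07914831]
 [ 0.0793501  -0.02389737 -0.99656032]] [  -4.83396507  486.97061782 1385.00496251] [ 375.55716807   32.78280292 1418.9026032 ]
0.1 [-7.86818844e-04  9.93856065e-01  1.10677472e-01  3.85229766e-06] 18.8
```

View pics/scene0.png

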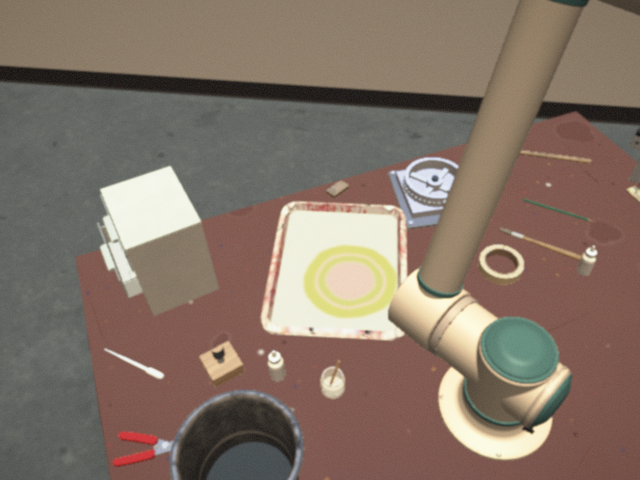

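View pics/top0.png

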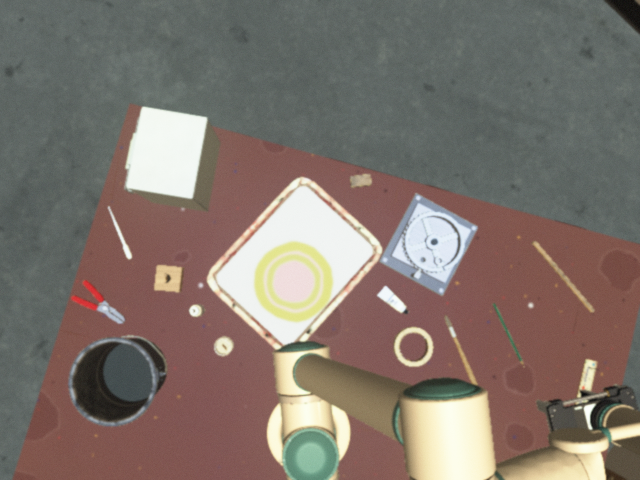

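The scene view shows the pin in its wooden holder (220,358) and the pulley (435,182), partly behind the arm. In the top view the holder is at (168,279), the drive at (432,243) and the tube at (392,298). I'll enlarge both areas.

```bash
python3 - <<'E'
import cv2,numpy as np
t=cv2.imread("pics/top0.png");s=cv2.imread("pics/scene0.png")
a=cv2.resize(t[185:305,372:492],(480,480),interpolation=cv2.INTER_CUBIC)
b=cv2.resize(t[250:330,140:220],(320,320),interpolation=cv2.INTER_CUBIC)
c=cv2.resize(s[330:395,190:270],(320,260),interpolation=cv2.INTER_CUBIC)
o=np.zeros((580,800,3),np.uint8);o[:480,:480]=a;o[:320,480:]=b;o[320:580,480:]=c
cv2.imwrite("pics/crop1.png",o)
E
```

```text
(no output)
```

View pics/crop1.png

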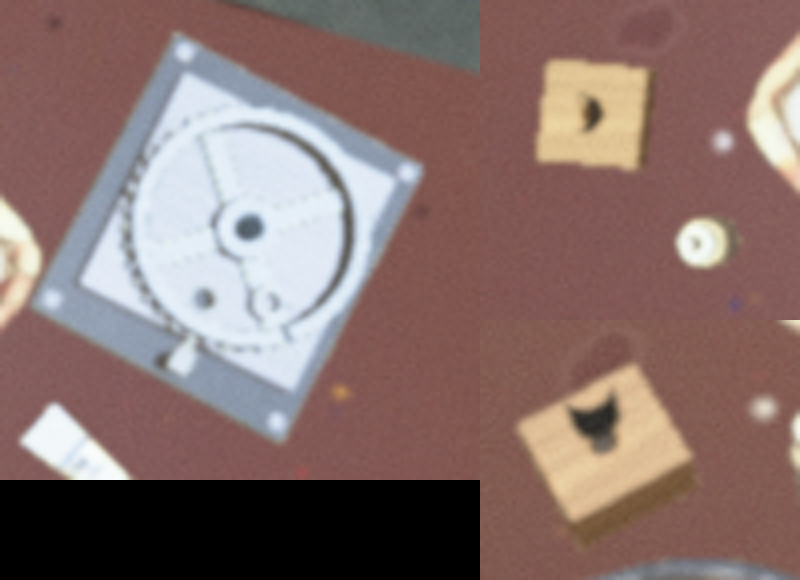

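The top crop shows the hub bore at (434,242), the boss with pin hole at (438.8,260.8) and the mark near (444.5,267.5). The socket is the dark spot at (423,259.5), the pointer tip is around (419.5,270.5), and the holder is centred near (168,279).

```bash
cat > h.py <<'E'
from workcell import r
import cv2,numpy as np
def ray(n,uv,z):
    c=r.calibration(n);K,R,t=c["camera_matrix"],c["R"],c["t"].ravel() if hasattr(c["t"],"ravel") else np.array(c["t"])
    o=-R.T@t;d=R.T@np.linalg.inv(K)@np.array([uv[0],uv[1],1.]);return (o+d*(z-o[2])/d[2])[:2]
def px(n,X):
    c=r.calibration(n);p=c["camera_matrix"]@(c["R"]@np.array(X,float)+c["t"]);return p[:2]/p[2]
def crop(p):return (372+(p[0]+.5)/4-.5,185+(p[1]+.5)/4-.5)
E
python3 - <<'E'
from h import *
np.set_printoptions(precision=1,suppress=True)
ax=ray("top",crop((249,228)),65);print("axis(hub)",ax)
scr=np.array([ray("top",crop(p),10) for p in((185,51),(409,173),(277,422),(52,299))]);print("screws",scr,"mean",scr.mean(0),[np.linalg.norm(scr[i]-scr[i-1]) for i in range(4)])
for n,p,z in(("boss",(267,303),50),("mark",(290,330),66),("socket",(204,298),30),("tip",(193,341),63),("rim",(245,228),66)):
    q=ray("top",crop(p),z);d=q-ax;print(n,q,"r",np.hypot(*d),"ang",round(float(np.arctan2(d[1],d[0])),3))
# holder
for n,box in(("top",(150,255,190,300)),("scene",(190,335,250,390))):
    im=cv2.imread(f"pics/{n}0.png");x0,y0,x1,y1=box;c=im[y0:y1,x0:x1]
    h=cv2.cvtColor(c,cv2.COLOR_BGR2HSV);m=((h[...,0]>9)&(h[...,0]<28)&(h[...,2]>150)).astype(np.uint8)
    m=cv2.morphologyEx(m,cv2.MORPH_CLOSE,np.ones((9,9),np.uint8))
    k=max(cv2.findContours(m,cv2.RETR_EXTERNAL,cv2.CHAIN_APPROX_NONE)[0],key=cv2.contourArea)
    k=k.astype(np.float32)+[x0,y0];rc=cv2.minAreaRect(k.astype(np.float32));b=cv2.boxPoints(rc)
    ap=cv2.approxPolyDP(k.astype(np.float32),6,True)[:,0]
    P=np.array([ray(n,p,30) for p in ap]);print(n,"holder rect",ray(n,rc[0],30),rc,"poly",P.mean(0),P.tolist())
    d=(h[...,2]<70).astype(np.uint8);ys,xs=np.nonzero(d);print("dark",xs.mean()+x0,ys.mean()+y0,len(xs))
print("bottles",ray("top",(195.5,310.5),91),ray("top",(223,346),50),"tube",ray("top",(392,299),11))
E
```

```text
axis(hub) [ 489.3 -316.1]
screws [[ 612.2 -288.6]
 [ 531.7 -438.1]
 [ 365.6 -347.5]
 [ 445.6 -198.8]] mean [ 488.8 -318.2] [np.float64(189.28595298553532), np.float64(169.75633335082787), np.float64(189.1840645305545), np.float64(168.82343466665856)]
boss [ 442.2 -331.1] r 49.411777583660445 ang -2.833
mark [ 424.4 -341.4] r 69.65275630841735 ang -2.771
socket [ 446.1 -295.1] r 48.04908449916357 ang 2.688
tip [ 417. -280.] r 80.83587139263447 ang 2.678
rim [ 489.2 -313.3] r 2.82669290909106 ang 1.609
top holder rect [391.9 370.7] ((165.50494384765625, 277.95050048828125), (30.05012321472168, 26.069976806640625), 5.710593223571777) poly [391.2 368.1] [[425.02989241201965, 393.4762259390268], [363.27918886896373, 409.49135183301473], [356.1130064337896, 337.8014523200419], [420.38184109311914, 331.82599823247756]]
dark nan nan 0
scene holder rect [393.5 364.4] ((220.38214111328125, 359.70062255859375), (29.52921485900879, 35.91391372680664), 61.38954162597656) poly [392.9 363.8] [[419.8956968329851, 329.0233007950036], [428.9834440940102, 392.2114371035418], [363.8595669454495, 397.9477173258848], [358.8271687828569, 336.15756319734237]]
dark 218.5681818181818 354.8636363636364 44
bottles [312.1 280.5] [221.8 217.1] tube [ 341.5 -217.7]<stdin>:16: RuntimeWarning: Mean of empty slice.
  ret = ret.dtype.type(ret / rcount)
```

Measurements are consistent: lock plate sides 189 × 169 mm, holder 64 mm square centred at (393,364), axis at about (489,-317). The pulley needs about 0.82 rad clockwise. I'll pick the pin now, then re-image the pulley with the arm out of the way.

```bash
cat >> h.py <<'E'
from scipy.spatial.transform import Rotation as Ro
def down(phi,pos,q6=0):
    """tool pointing down, closing line at angle phi; of the two equal grasps the one with the last joint nearer q6"""
    best=None
    for p in(phi,phi+np.pi):
        y=np.array([np.cos(p),np.sin(p),0]);z=np.array([0,0,-1.]);M=np.c_[np.cross(y,z),y,z]
        q=Ro.from_matrix(M).as_quat();q=q[[3,0,1,2]];s=r.solve_ik(pos,q)
        if s is not None and(best is None or abs(s[5]-q6)<best[0]):best=(abs(s[5]-q6),q,s)
    return best[1]
E
python3 - <<'E'
from h import *
P=(393,364)
q=down(np.pi/2,[*P,200]);r.movep([*P,200],q);print(r.read_qpos(),r.read_t())
for n in("scene","top"): cv2.imwrite(f"pics/{n}1.png",r.grab_frame(n))
print("hit",r.move_straight([*P,50],v=120,stop_force=6),r.read_ee_pos())
r.grip(0.0,25);print(r.read_grip_width()*94,r.read_grasp_force(),r.read_contact_force())
r.move_straight([*P,200],v=120);r.pause(.2);print(r.read_grip_width()*94,r.read_contact_force(),r.read_t())
for n in("scene","top"): cv2.imwrite(f"pics/{n}2.png",r.grab_frame(n))
s=cv2.imread("pics/scene1.png")
t=cv2.imread("pics/top1.png")
o=np.zeros((600,800,3),np.uint8)
o[:400,:400]=cv2.resize(s[140:240,380:480],(400,400),interpolation=cv2.INTER_CUBIC)
o[:400,400:]=cv2.resize(t[190:290,385:485],(400,400),interpolation=cv2.INTER_CUBIC)
o[400:,:300]=cv2.imread("pics/scene2.png")[250:450,120:420]
o[400:,300:600]=cv2.imread("pics/top2.png")[200:400,50:350]
cv2.imwrite("pics/crop2.png",o)
E
```

```text
[ 6.16074150e-01  2.20066453e-01  1.59643613e+00 -2.62925272e-04
  1.32509599e+00 -9.53615625e-01] 3.4583
hit False [393.54029831 364.39143098  50.67136086]
23.34557440661868 24.999807954300195 [0.122631   0.38967035 0.02986173]
23.45093986890914 [-0.10982636  0.11979709 -1.21511202] 7.6417
```

View pics/crop2.png

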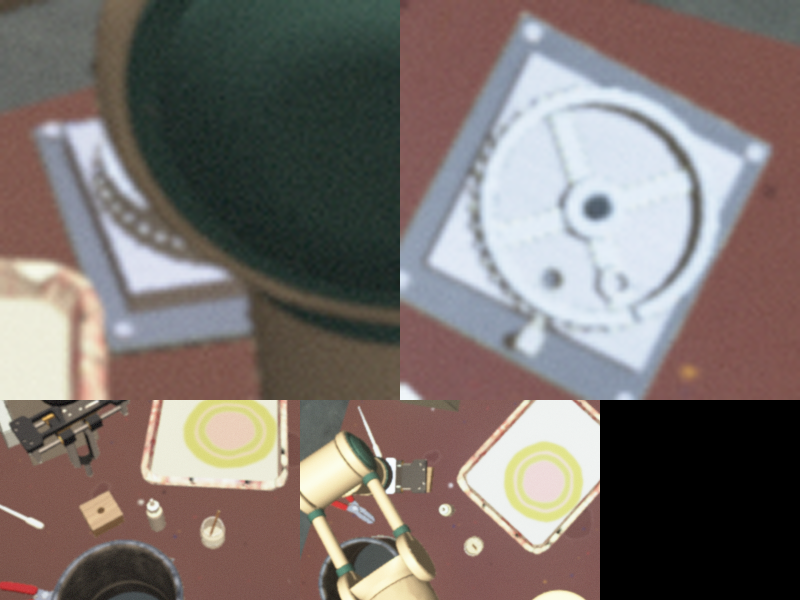

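The pin came out of its holder (empty hole in the scene view, width 23.4 mm). The green elbow now hides the pulley there, but scene0 showed it, so I'll cross-check with that.

```bash
python3 - <<'E'
from h import *
s=cv2.imread("pics/scene0.png");t=cv2.imread("pics/top1.png")
o=np.zeros((600,800,3),np.uint8)
o[:560,:]=0
o[:600,:]=cv2.resize(s[143:233,380:500],(800,600),interpolation=cv2.INTER_CUBIC)
cv2.imwrite("pics/crop3.png",o)
np.set_printoptions(precision=1,suppress=True)
for n,im,b in(("top",t,(426,234,443,251)),("scene",s,(426,172,444,190))):
    g=cv2.cvtColor(im,cv2.COLOR_BGR2GRAY)[b[1]:b[3],b[0]:b[2]].astype(float);w=np.clip(150-g,0,None)
    Y,X=np.mgrid[b[1]:b[3],b[0]:b[2]];c=((w*X).sum()/w.sum(),(w*Y).sum()/w.sum());print(n,c,ray(n,c,65),g.min(),g.max())
for X in([489,-317,65],[489,-317,30]):print(px("scene",X),px("top",X))
E
```

```text
top (np.float64(433.74603174603175), np.float64(241.56878306878306)) [ 489.4 -315.8] 93.0 237.0
scene (np.float64(433.91520467836256), np.float64(181.87134502923976)) [ 478.9 -302.7] 69.0 235.0
[435.1 177.4] [434.2 241.7]
[433.4 187.6] [430.8 242.8]
```

View pics/crop3.png

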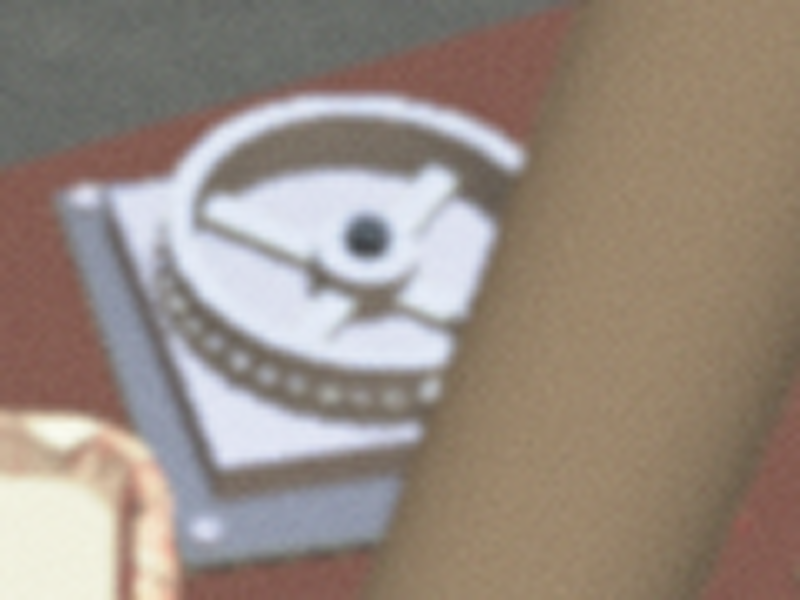

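Scene0 puts the hub bore at (434.6,178.2), within 1 px of the projected axis, so the axis is at about (488.6,-316). Next I insert the pin.

```bash
python3 - <<'E'
from h import *
np.set_printoptions(precision=2,suppress=True)
H=np.array([441.7,-331.5]);L=45.7
q=down(-2.82+np.pi/2,[*H,200]);
r.movep([393,364,300],r.read_tool_rot()) if 0 else None
r.movep([*H,200],q);r.move_straight([*H,L+56],v=120);r.pause(.1)
def z():return r.read_ee_pos()[2]-L
print(r.read_ee_pos(),r.read_qpos()[5],r.read_t())
cv2.imwrite("pics/top3.png",r.grab_frame("top"))
offs=[(0,0)]+[(a*np.cos(t),a*np.sin(t)) for a in(2,3.5) for t in np.arange(0,6.2,np.pi/3)]
for k,o in enumerate(offs):
    p=H+o
    if k:
        r.move_straight([*p,L+52],v=40)
    hit=r.move_straight([*p,L+28.5],v=25,stop_force=2.5);zz=z();print(k,o,hit,round(zz,2),r.read_contact_force(),r.read_ee_pos(),r.read_t())
    if zz<44:break
E
```

```text
[ 442.31 -332.04  102.66] 0.4794047448413561 11.2833
0 (0, 0) True 29.16 [-0.92 -0.09  4.51] [ 441.6  -331.44   74.86] 12.3417
```

The pin went straight down to the lock plate. I'll release, lift clear and check the picture.

```bash
python3 - <<'E'
from h import *
p=r.read_ee_pos();r.move_straight([p[0],p[1],p[2]+.6],v=20)
print(r.read_contact_force());r.grip(0.6);r.pause(.4)
r.move_straight([441.7,-331.5,180],v=150)
q=down(0.5,[700,-200,250]);
try: r.movep([560,-60,300],q)
except Exception as e: print(e)
t=r.grab_frame("top");s=r.grab_frame("scene");cv2.imwrite("pics/top4.png",t);cv2.imwrite("pics/scene4.png",s)
o=np.zeros((400,800,3),np.uint8)
o[:,:400]=cv2.resize(s[140:240,380:480],(400,400),interpolation=cv2.INTER_CUBIC)
o[:,400:]=cv2.resize(t[190:290,385:485],(400,400),interpolation=cv2.INTER_CUBIC)
cv2.imwrite("pics/crop4.png",o);print(r.read_t())
E
```

```text
[-0.05927502 -1.09060738  0.00408696]
15.85
```

View pics/crop4.png

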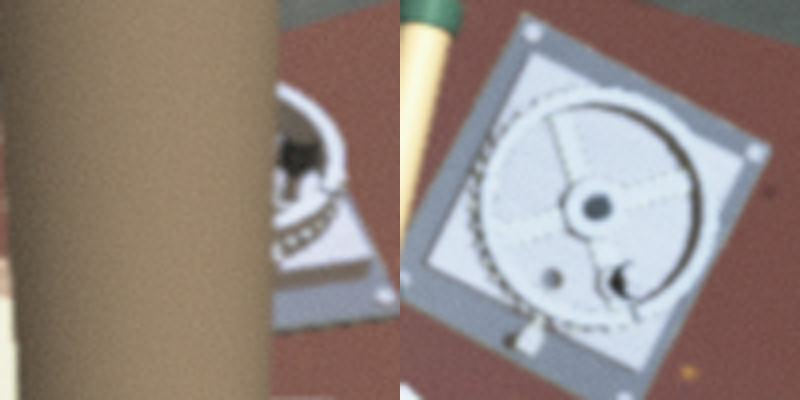

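The pin stands in the boss at top px (437,260) and clears the rim. Now I pinch the rim opposite the pin, centre on it using the radial force, and make the coarse turn.

```bash
cat >> h.py <<'E'
from workcell import r as _r
A=np.array([488.6,-316.]);ZT=54.
def quat(phi):
    y=np.array([np.cos(phi),np.sin(phi),0]);z=np.array([0,0,-1.]);return Ro.from_matrix(np.c_[np.cross(y,z),y,z]).as_quat()[[3,0,1,2]]
def rim(a,R=72,z=ZT):return [A[0]+R*np.cos(a),A[1]+R*np.sin(a),z]
def ft(a):
    """(radial outward, resistance to clockwise turning, z) of the force on the tool"""
    F=r.read_contact_force();return np.array([F[0]*np.cos(a)+F[1]*np.sin(a),-(F[0]*np.sin(a)-F[1]*np.cos(a)),F[2]])
E
python3 - <<'E'
from h import *
np.set_printoptions(precision=2,suppress=True)
q0=r.read_qpos()
for a0 in(0.3,-0.3,0.8,1.2,-1.2):
  for k in(0,np.pi):
    print(a0,k,[None if (s:=r.solve_ik(rim(a),quat(a+k))) is None else round(float(s[5]),2) for a in(a0,a0-.5,a0-1.)])
E
```

```text
0.3 0 [-0.9, -0.44, 0.01]
0.3 3.141592653589793 [2.24, 2.7, None]
-0.3 0 [-0.35, 0.09, 0.54]
-0.3 3.141592653589793 [None, None, -2.6]
0.8 0 [-1.37, -0.9, -0.44]
0.8 3.141592653589793 [1.77, 2.24, 2.7]
1.2 0 [-1.77, -1.27, -0.8]
1.2 3.141592653589793 [1.37, 1.87, 2.34]
-1.2 0 [0.45, 0.91, 1.38]
-1.2 3.141592653589793 [-2.69, -2.23, -1.76]
```

```bash
python3 - <<'E'
from h import *
np.set_printoptions(precision=2,suppress=True)
a=0.3
r.grip(0.43)
r.movep(rim(a,z=150),quat(a))
print("hit",r.move_straight(rim(a),v=100,stop_force=5),r.read_ee_pos(),ft(a),r.read_t())
r.pause(.2);f0=ft(a)
r.grip(0.0,18);r.pause(.2)
print("closed",r.read_grip_width()*94,r.read_grasp_force(),f0,ft(a),r.read_ee_pos(),rim(a),r.read_t())
E
```

```text
hit False [ 557.93 -295.03   54.71] [ 0.35 -0.23 -0.26] 18.5083
closed 8.512744437194893 18.00330877304077 [-0.44 -0.13  0.58] [ 1.84 -0.18 -1.12] [ 557.88 -294.61   54.02] [np.float64(557.3842272170436), np.float64(-294.72254512038353), 54.0] 19.5083
```

Centred well (1.8 N radial). Starting the coarse turn.

```bash
python3 - <<'E'
from h import *
np.set_printoptions(precision=2,suppress=True)
a=0.3
while a>0.3-0.5+1e-6:
    a-=0.05
    h=r.move_straight(rim(a),quat(a),v=18,stop_force=12)
    print(round(a,3),h,ft(a),round(r.read_t(),2))
    if h:break
p=r.read_ee_pos();print(np.arctan2(p[1]-A[1],p[0]-A[0]),np.hypot(*(p[:2]-A)),r.read_grip_width()*94)
t=r.grab_frame("top");cv2.imwrite("pics/top5.png",t)
E
```

```text
0.25 False [3.06 2.02 0.08] 19.86
0.2 False [ 4.3   1.84 -1.39] 20.21
0.15 False [ 4.28  1.93 -1.82] 20.56
0.1 False [ 5.06  2.98 -2.03] 20.91
0.05 False [ 4.13  2.03 -0.8 ] 21.26
0.0 False [ 5.36  1.54 -2.32] 21.61
-0.05 False [ 4.49  2.42 -1.13] 21.96
-0.1 False [ 3.81  2.75 -2.03] 22.31
-0.15 False [ 5.83  3.23 -2.54] 22.66
-0.2 False [ 4.93  3.31 -1.32] 23.01
-0.19855154193062888 73.23184887050928 8.374500955949676
```

```bash
python3 - <<'E'
from h import *
t=r.grab_frame("top");s=r.grab_frame("scene")
o=np.zeros((400,800,3),np.uint8)
o[:,:400]=cv2.resize(s[140:240,380:480],(400,400),interpolation=cv2.INTER_CUBIC)
o[:,400:]=cv2.resize(t[190:290,385:485],(400,400),interpolation=cv2.INTER_CUBIC)
cv2.imwrite("pics/crop5.png",o)
E
```

```text
(no output)
```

View pics/crop5.png

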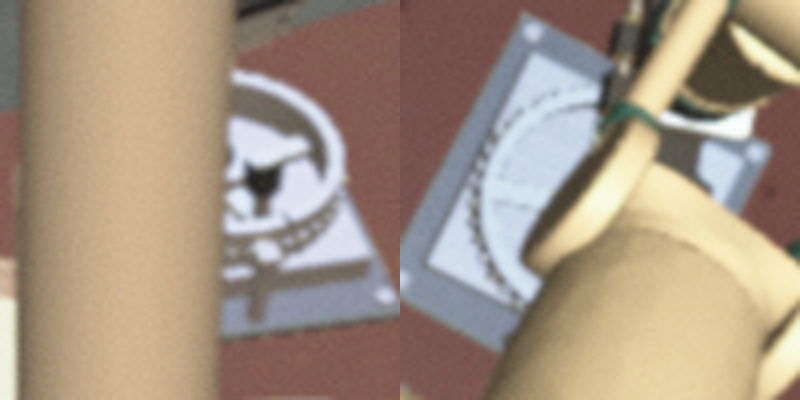

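The pin has moved with the pulley: the knob is now at scene px (445,186), with the pointer at (446,202). Next is slow stepping with the tangential force monitored.

```bash
python3 - <<'E'
from h import *
np.set_printoptions(precision=2,suppress=True)
for d in(.3,.4,.5):
    w=-2.82-d;print(d,px("scene",[A[0]+50*np.cos(w),A[1]+50*np.sin(w),90]))
a=-0.2;hist=[];log=[]
for i in range(60):
    a-=0.006
    h=r.move_straight(rim(a),quat(a),v=10,stop_force=6)
    f=np.mean([ft(a) for _ in range(3)],0);base=np.median(hist[-20:]) if hist else 2.7
    log.append((round(a,3),*np.round(f[:2],1)))
    if h or f[1]>base+2.5:print("STOP",h,f,base);break
    hist.append(f[1])
    if a<-0.40: break
print(log[::3],log[-4:],r.read_t(),base)
E
```

```text
0.3 [451.08 180.46]
0.4 [449.6  181.29]
0.5 [447.98 182.  ]
[(-0.206, np.float64(5.7), np.float64(4.4)), (-0.224, np.float64(4.9), np.float64(3.9)), (-0.242, np.float64(5.0), np.float64(4.7)), (-0.26, np.float64(4.3), np.float64(3.3)), (-0.278, np.float64(3.9), np.float64(4.4)), (-0.296, np.float64(4.8), np.float64(4.5)), (-0.314, np.float64(4.5), np.float64(4.2)), (-0.332, np.float64(4.9), np.float64(4.4)), (-0.35, np.float64(4.2), np.float64(3.8)), (-0.368, np.float64(5.8), np.float64(4.1)), (-0.386, np.float64(5.6), np.float64(3.8)), (-0.404, np.float64(3.7), np.float64(5.0))] [(-0.386, np.float64(5.6), np.float64(3.8)), (-0.392, np.float64(3.5), np.float64(4.9)), (-0.398, np.float64(4.9), np.float64(5.0)), (-0.404, np.float64(3.7), np.float64(5.0))] 31.6583 4.346291817695519
```

```bash
python3 - <<'E'
from h import *
np.set_printoptions(precision=2,suppress=True)
a=-0.404;base=4.35;log=[]
while a>-0.62:
    hi=len(log) and log[-1][2]>base+1.5
    a-=0.003 if hi else 0.005
    h=r.move_straight(rim(a),quat(a),v=8,stop_force=6)
    f=np.mean([ft(a) for _ in range(3)],0)
    log.append((round(a,3),float(round(f[0],1)),float(round(f[1],1))))
    if h or f[1]>base+3.5:print("STOP",h,f);break
    if r.read_t()>48:break
print(log,r.read_t(),r.read_ee_pos())
r.pause(.1);print(ft(a))
cv2.imwrite("pics/scene6.png",r.grab_frame("scene"))
cv2.imwrite("pics/crop6.png",cv2.resize(cv2.imread("pics/scene6.png")[140:240,380:500],(720,600),interpolation=cv2.INTER_CUBIC))
E
```

```text
STOP False [ 4.13  7.95 -1.96]
[(-0.409, 5.6, 4.1), (-0.414, 5.0, 4.1), (-0.419, 4.7, 4.5), (-0.424, 4.6, 4.5), (-0.429, 4.4, 5.1), (-0.434, 4.4, 5.2), (-0.439, 4.8, 4.0), (-0.444, 4.8, 4.7), (-0.449, 4.3, 4.1), (-0.454, 4.4, 5.5), (-0.459, 3.4, 4.8), (-0.464, 4.7, 5.5), (-0.469, 4.0, 5.3), (-0.474, 3.9, 5.5), (-0.479, 4.3, 4.9), (-0.484, 4.3, 4.4), (-0.489, 3.7, 4.3), (-0.494, 4.4, 4.4), (-0.499, 3.7, 3.9), (-0.504, 4.6, 4.5), (-0.509, 3.5, 4.6), (-0.514, 4.3, 6.0), (-0.517, 5.2, 5.4), (-0.522, 4.5, 6.9), (-0.525, 4.1, 6.2), (-0.528, 4.0, 6.2), (-0.531, 4.1, 6.1), (-0.534, 5.1, 6.3), (-0.537, 5.1, 7.5), (-0.54, 4.3, 7.8), (-0.543, 4.1, 8.0)] 39.4083 [ 552.51 -352.24   54.  ]
[ 4.56  7.87 -2.26]
```

View pics/crop6.png

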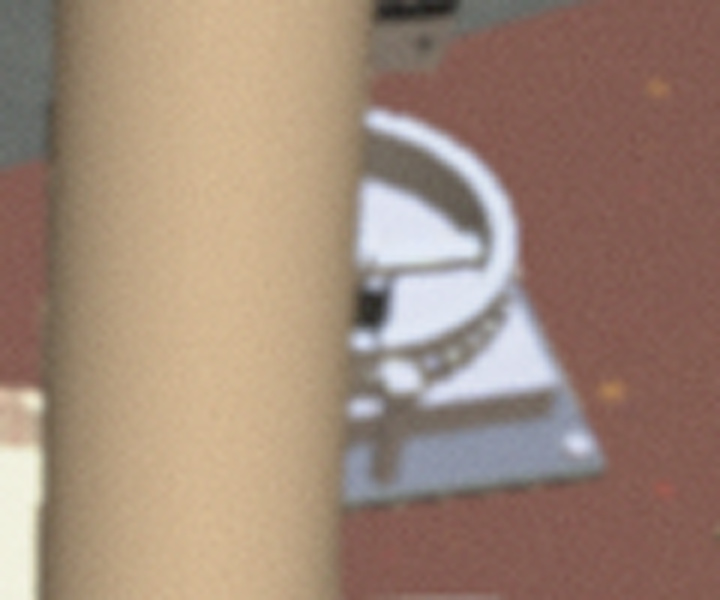

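Resistance has risen steadily by 3.5 N since -0.514 rad, which suggests the pin has dropped and is bearing. I'll check the knob height by projection, then go up to about 5 N extra and hold.

```bash
python3 - <<'E'
from h import *
np.set_printoptions(precision=2,suppress=True)
w=-2.82-.83
for z in(55,75,85,105):print(z,px("scene",[A[0]+50*np.cos(w),A[1]+50*np.sin(w),z]))
a=-0.543;base=4.35
for i in range(12):
    a-=0.003
    h=r.move_straight(rim(a),quat(a),v=8,stop_force=5);r.pause(.1)
    f=np.mean([ft(a) for _ in range(3)],0);p=r.read_ee_pos();print(round(a,3),h,f,round(float(np.arctan2(p[1]-A[1],p[0]-A[0])),4))
    if h or f[1]>base+5:break
print(r.read_t())
E
```

```text
55 [439.95 194.01]
75 [441.02 188.03]
85 [441.57 184.99]
105 [442.68 178.82]
-0.546 False [ 3.98  8.2  -1.49] -0.5168
-0.549 False [ 3.38  8.08 -2.03] -0.5184
-0.552 False [ 4.41  8.82 -2.22] -0.5192
-0.555 False [ 4.92  8.43 -2.46] -0.5201
-0.558 False [ 3.18  9.03 -2.37] -0.5215
-0.561 False [ 4.1   8.89 -2.4 ] -0.5226
-0.564 False [ 3.48  9.62 -2.19] -0.5237
42.0083
```

The knob's underside at row ~194.7 matches z = 55 mm, so the pin is home. It bears with about 5 N extra at the rim. One more small step, then unload, release and check.

```bash
python3 - <<'E'
from h import *
np.set_printoptions(precision=2,suppress=True)
a=-0.564
for i in range(2):
    a-=.003;r.move_straight(rim(a),quat(a),v=8);r.pause(.1);print(ft(a))
r.pause(.2)
for i in range(14):
    a+=.004;r.move_straight(rim(a),quat(a),v=10);f=ft(a)
    if f[1]<1:break
p=r.read_ee_pos();print(a,f,np.arctan2(p[1]-A[1],p[0]-A[0]))
r.grip(0.43);r.pause(.2);print(ft(a))
r.move_straight(rim(a,z=160),v=120)
r.movep([560,-60,300],down(.5,[560,-60,300]));print(r.read_t())
t=r.grab_frame("top");s=r.grab_frame("scene");cv2.imwrite("pics/top7.png",t)
o=np.zeros((480,800,3),np.uint8)
o[:320,:320]=cv2.resize(s[140:240,380:480],(320,320),interpolation=cv2.INTER_CUBIC)
o[:,320:]=cv2.resize(t[195:295,385:485],(480,480),interpolation=cv2.INTER_CUBIC)
cv2.imwrite("pics/crop7.png",o)
E
```

```text
[ 4.17  9.73 -1.61]
[ 3.67 11.   -1.84]
-0.5139999999999999 [ 4.75  3.1  -2.42] -0.5162933713028528
[-0.89  0.35 -0.4 ]
49.5417
```

View pics/crop7.png

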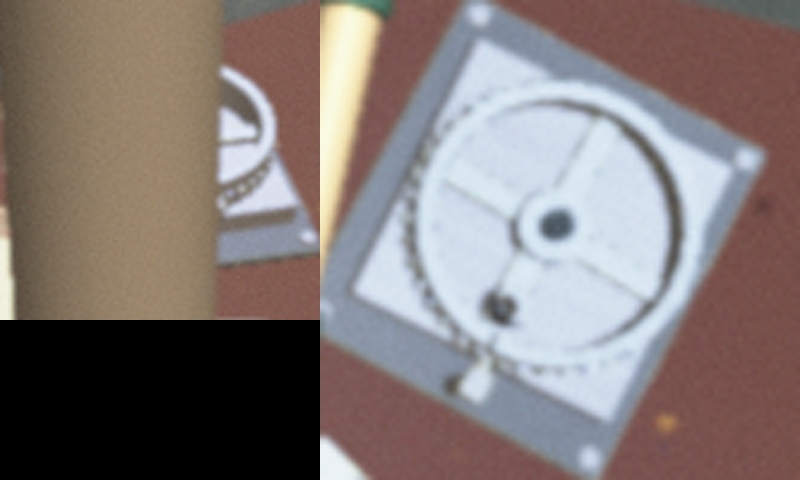

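The mark (493,345 in the crop) lies in line with the pointer tip (490,360), about 2 mm off at the rim. The knob is upright over the socket, the bystanders were not touched, and the arm is clear.

```bash
python3 -c "
from h import *
print(r.read_contact_force(),r.read_t());print(r.finish_job())"
```

```text
[-0.42434636 -0.30960284  0.1267652 ] 49.6417
the job is handed in; nothing more can be done
None
```

The job is handed in at 49.6 s: the pin is home in the socket, the play is taken up clockwise with about 6 N extra at the rim, and the mark is about 2 mm from the pointer by the last picture. The handover returned no verdict.

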